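Index the welding positioner round to its pointer and pin it

TASK

Take the index pin out of its rack, put it into the hole of the positioner's index arm, and with it swing the arm the shorter way round to the pointer. The hidden socket under the arm has crept a little anticlockwise of the pointer: feel gently for it there and press the pin down until it is fully home, its collar resting on the arm, then let go. Leave the drift pin and the other things on the bench alone.

Things in the scene. Friction and masses are not known exactly. Their poses are not given: they have to be found in the camera images.
- pin_grip (a point): Index pin, loose steel, 160 g, upright in one of two holes of a fixed wooden rack (130x60x35 mm). Shaft 12 mm dia, 31 mm long, foot tapered to 10 mm over 2.5 mm; above it a collar 26 mm dia, 5 mm thick; above it a plain round grip 20 mm dia, 40 mm tall. Point: centre of the grip, 61 mm above the tip, 30 mm above the collar's underside, 15 mm below the top. z runs up the pin.
- pin_tip (a point): Bottom end of the index pin's shaft, on its axis. In the rack the collar rests on the rack's top, so lift more than 31 mm to free it.
- index_hole (a point): Mouth centre of the chamfered through hole (13.5 mm dia) in the index arm, a steel tongue 36 mm wide, 14 mm thick, on a hub that swings over the fixed deck. Hole 60 mm from the axis; mouth (arm's top) 65 mm above the bench, 15 mm above the deck. z up, x outwards. A pin in it rests with its tip on the deck, collar 16 mm above the arm, except over the socket. The pin then serves as the crank.
- head_axis (a point): Point on the vertical axis about which the index arm turns, level with the arm's top. The hub round it has a flange 29 mm in radius that rises 8 mm above the arm. The axis is the centre of the positioner's grey housing, 180 x 180 mm, 50 mm high (its top is the deck), fixed to the bench.
- pointer (a point): Top of the pointer, a fixed steel arrow block (30 mm wide, 14 mm high) at the deck's edge, 84 mm from the axis, outside the pin's sweep. The unseen socket is in the deck 60 mm from the axis, anywhere from 0.05 to 0.39 rad (3 to 23 mm of arc) anticlockwise of the pointer's direction. It is 13.8 mm dia; over it the pin sinks 16 mm lower than on the deck, till its collar rests on the arm.
- index_arm (a joint): Arm angle, rad, growing anticlockwise from above. Turns endlessly, no stops; the hole faces the pointer at 0 and at 6.283. Starts between 1.0 and 5.38: below 3.14 the shorter way is clockwise, down to 0; above it anticlockwise, up to 6.283 (very near 3.14 either will do). Friction about 0.1 N m.
- index_pin: The index pin; origin at its tip. More than 45 N between it and the positioner, down or sideways, knocks included, does damage: search with some 3 to 10 N.
- head: The whole positioner (housing with the index arm); origin on the bench under the axis, x towards the pointer.
- drift_mid (a point): Bystander: the drift pin in the rack's other hole, 70 mm from the index pin: same collar but a ball head 22 mm in diameter on a thin neck, its centre 62 mm above the bench. The point is the centre of the ball.
- bent_tube: Bystander: a loose U-bent piece of steel tube 18 mm thick, about 110 mm long, lying to the left of the positioner.
- pipe_collar: Bystander: a loose steel ring 76 mm across, 34 mm high, lying behind the positioner.
- pliers: Bystander: locking pliers about 190 mm long, lying flat at the near right.
There are look-alikes about, which are no part of the job. Leave any blue or orange look-alike of the index_pin alone.

How it is judged:
By the outcome, as a careful person would: the job done as asked, in the order asked, and still so for the second after the job is handed in, with the robot touching nothing.
It also fails if it takes over 61 s, if anything falls off the work surface, if the arm or the gripper's body presses on something with over 40 N, if the wrist force passes 120 N, or if a joint passes its speed limit or range.

ROBOT

A 6-joint arm with a two-finger parallel gripper is mounted at the origin on the work surface. World frame = base frame: x ahead of the robot, y to its left, z up, the work surface at z = 0. Lengths are in mm, angles in rad, forces in N, time in s.
With the tool pointing down it reaches from about 275 to 1000 mm from the base axis. Payload 8.4 kg.
Tool frame: the origin (TCP) lies on the centre line of the jaws, within the pads' length; the fingertips stand 25 mm ahead of it and the grasp point (between the pads) lies 6 mm ahead of it; z points along the fingers, x is the direction in which the jaws open and shut, and the axes are right-handed (so a half turn about z gives the same grasp; the last joint's range is limited). The gripper opens to 85 mm and grips with 20 to 120 N. Pads are 22 mm wide; open, the fingers measure 114 mm over their backs; the gripper's body (76 mm by 85 mm) begins 54 mm behind the grasp point. The pads swing forward as they close: fully open they stand 13 mm farther back than shut.
Start: joints at [1.284, 0.353, 1.633, -0, 1.155, -0.002], TCP at [175.602, 599.827, 256.281] pointing down, gripper open.
Joint ranges: [-2.63, 2.63], [-0.92, 2.1], [0.06, 2.66], [-1.3, 4.44], [0, 2.69], [-3.02, 3.02]. Speed limits (rad/s): [2.22, 2.22, 2.79, 3.14, 3.14, 3.14].

INTERFACE

Orientations are given as [roll, pitch, yaw] about the fixed x, y, z axes, in that order (R = Rz(yaw) Ry(pitch) Rx(roll)).
In Python, from rig import r gives the robot as it stands. The module is installed in compiled form; this text tells all that it offers.
- The arm moves only by the tool jog_arm, never from a script. Its argument "deltas" is a list of rows, each an object with "gripper": the gripper command: -1 is fully open, 1 is shut, values between are in proportion; "translation": the shift along the world's x, y, z in units of 10 cm (1.0 is 10 cm), a list of three; "dr": the turn, a rotation vector about the world's x, y, z in units of pi/2 rad (1.0 is pi/2 rad), a list of three. In form: [{"gripper": gripper, "translation": [x, y, z], "dr": [wx, wy, wz]}, ...]. A call has 1 to 12 rows; each row shifts and turns the commanded pose from where the row before left it; what a row does not reach is not made up. A row lasts 1/12 s, in which the tool goes at most 41.7 mm and 7.16 degrees, less where a joint would pass 70% of its speed; a pose out of reach is approached as far as the arm can. A call with a number of a shift or a turn outside -1 to 1 is refused whole. A call with a gripper value outside its range is refused whole. The fingers move at their own pace and stop on an object; "squeeze" is the grip in N (left out, the last holds). Time passes only in rows, so rows that do not move let the fingers close. It gives the time, the measured TCP pose, the force and the opening at its end, in the units of the state.
- r.sense(): the state, without advancing time (a new reading comes with each control period).
- r.grab_frame(name): name is "scene" or "side" or "wrist"; returns the picture (384x512x3 uint8, blue, green, red); there is no depth.
- r.calibration(name): a dict with "mtx" (3x3 intrinsics, pixels), "world_from_camera" (4x4, takes a point from camera to world coordinates). Camera axes: x right, y down, z forward; pixel columns grow to the right and rows downward; lengths in mm; the calibration is good to about 2 mm. A picture is of the moment at which its call begins: read the wrist's pose just before it. calibration takes no time and is no camera call; for the wrist camera it gives the pose at the moment of the call.
- r.sign_off(): hands the job in, once; it reports no verdict.
The state is a dict: "clock": time; "qpos": joint angles; "qvel": joint speeds; "joint_efforts": joint torques, N m; "eef_pos": TCP position; "tcp_rot": TCP orientation; "contact_force": force on the tool from outside, world axes, zero at the start; "wrist_torque": the same for the moment, N m; "opening": opening from 0.0 (shut) to 1.0 (fully open).
Only numpy, scipy, OpenCV 4.12 (cv2) and the standard library are available. Lean on these libraries where they do the work, as an engineer would, in place of code of your own. Each camera call takes 0.05 s, during which the arm holds its last target. There are 200 camera calls.

## Working session

There is one attempt and no reset: what is moved stays moved. The work goes in short steps, Python scripts to look and compute and a tool call to move; the robot and the scene stay as the last step left them, time stands still between calls to the robot, and variables do not carry over. Pictures are saved under pics/ and viewed, about 8 in all and at most 12, crops included, and the job is handed in when it is done.

Besides the shell and the picture viewer there is one more tool, called after "Call:" as name(argument=value, ...), one argument or row to a line, values as JSON. jog_arm: Moves the arm, as the interface text tells. Shifts and turns lie within -1 to 1; 1 stands for 10 cm of shift or pi/2 rad of turn. Its arguments: {"type":"object","properties":{"deltas":{"type":"array"},"squeeze":{"type":"number"}},"required":["deltas"]}

```bash
mkdir -p pics
cat > h.py <<'E'
import numpy as np, cv2
from rig import r
def ray(name,uv,z,cal=None):
    c=cal or r.calibration(name); K=np.array(c["mtx"]);T=np.array(c["world_from_camera"])
    d=T[:3,:3]@np.linalg.solve(K,[uv[0],uv[1],1.]);o=T[:3,3]
    return (o+d*(z-o[2])/d[2]).round(1)
def proj(name,p,cal=None):
    c=cal or r.calibration(name); K=np.array(c["mtx"]);T=np.linalg.inv(np.array(c["world_from_camera"]))
    q=K@(T[:3,:3]@np.array(p,float)+T[:3,3]); return (q[:2]/q[2]).round(1)
E
python3 - <<'E'
from h import *
s=r.sense();print(s)
a=r.grab_frame("scene");b=r.grab_frame("side")
cv2.imwrite("pics/a.png",a);cv2.imwrite("pics/b.png",b)
for n in("scene","side","wrist"):
    c=r.calibration(n);print(n,np.array(c["mtx"]).round(1).tolist(),np.array(c["world_from_camera"]).round(3).tolist())
E
```

```text
{'clock': 0.0, 'qpos': array([ 1.28358139e+00,  3.53636454e-01,  1.63413817e+00,  5.37400055e-06,
        1.15517553e+00, -2.42785531e-03]), 'qvel': array([-0.0012884 ,  0.00016623, -0.00068103, -0.00056181, -0.0003122 ,
        0.00066113]), 'joint_efforts': array([ 1.23670168e-03, -6.05251694e+01, -3.42090297e+01,  1.96454716e-04,
        9.06103291e-03,  1.59944352e-05]), 'eef_pos': array([175.48752589, 599.4037943 , 255.56722385]), 'tcp_rot': array([-3.14158444e+00,  1.35748560e-03,  1.28600708e+00]), 'contact_force': array([-0.89261805, -0.23927422,  0.3438409 ]), 'wrist_torque': array([-0.00066789,  0.02494153,  0.02032066]), 'opening': 0.9973847349387838}
scene [[481.2, 0.0, 247.6], [0.0, 481.2, 198.1], [0.0, 0.0, 1.0]] [[-0.332, 0.501, -0.799, 1617.663], [0.943, 0.184, -0.277, 350.919], [0.009, -0.845, -0.534, 779.826], [0.0, 0.0, 0.0, 1.0]]
side [[368.3, 0.0, 256.2], [0.0, 368.3, 189.6], [0.0, 0.0, 1.0]] [[0.982, -0.128, 0.136, 427.327], [-0.186, -0.698, 0.691, -768.023], [0.007, -0.704, -0.71, 821.232], [0.0, 0.0, 0.0, 1.0]]
wrist [[310.6, 0.0, 261.4], [0.0, 310.6, 191.6], [0.0, 0.0, 1.0]] [[0.28, 0.925, 0.255, 110.583], [0.96, -0.27, -0.077, 618.706], [-0.003, 0.266, -0.964, 375.072], [0.0, 0.0, 0.0, 1.0]]
```

View pics/a.png

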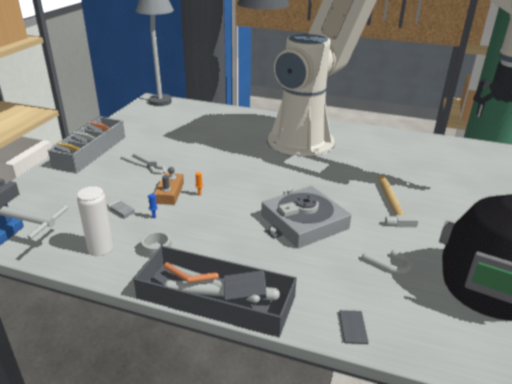

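View pics/b.png

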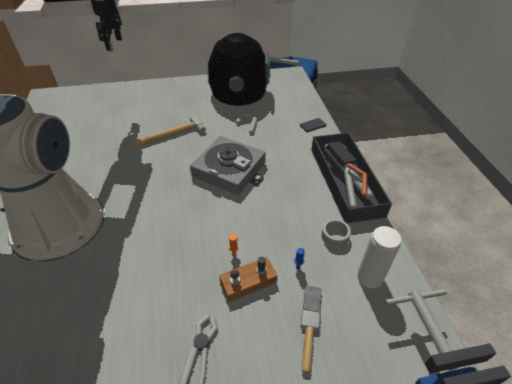

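The scene picture shows the rack at about (168,188), with blue and orange look-alikes at (153,205) and (199,183). The positioner is at (305,213). In the side picture the rack is at (248,280), orange at (234,245), blue at (300,258) and the positioner at (230,165). I'll enlarge both.

Run:
```python
from h import *
a=cv2.imread("pics/a.png");b=cv2.imread("pics/b.png")
f=lambda im,x,y,w,h:cv2.resize(im[y:y+h,x:x+w],(400,300),interpolation=cv2.INTER_CUBIC)
t=np.hstack([f(a,140,160,64,48),f(a,255,180,100,75)]);u=np.hstack([f(b,212,250,80,60),f(b,182,130,92,69)])
cv2.imwrite("pics/c.png",np.vstack([t,u]))
```

```text
(no output)
```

View pics/c.png

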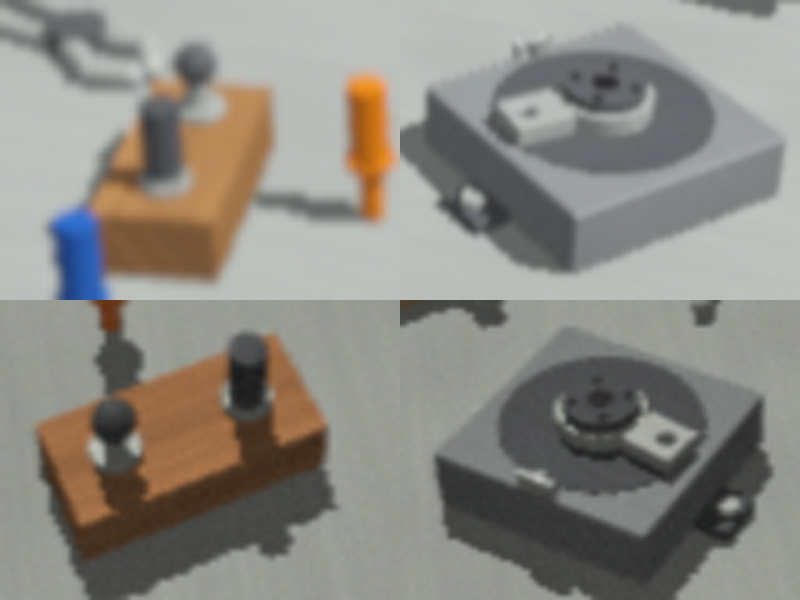

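Candidates in the rack crop: dark plain cylinder with collar at scene (166,180) / side (261,264), ball head at scene (171,170) / side (235,276), and orange and blue look-alikes outside the rack. The dark cylinder is the index pin, because it has a plain round grip and stands in the rack. The arrow block is at scene (288,191) / side (213,171), and the arm's hole is at scene (288,208) / side (243,162).

Run:
```python
from h import *
P={"griptop":(80,(165.3,176.8),(261.6,259)),"collar":(40,(166.6,189),(261.4,270)),"ball":(62,(171.2,170),(234.8,274)),"hole":(65,(287.8,208),(242.9,161.7)),
"hub":(73,(306.5,200.5),(228,152.3)),"ptr":(64,(288.8,190.5),(213.5,170.7))}
Q={}
for k,(z,s,d) in P.items():
    A=ray("scene",s,z);B=ray("side",d,z);Q[k]=(A+B)/2;print(k,A,B)
c=Q["hub"]
for k in("hole","ptr"):
    v=Q[k]-c;print(k,np.hypot(v[0],v[1]),np.arctan2(v[1],v[0]))
v=Q["ball"]-Q["griptop"];print(v)
```

```text
griptop [ 543.8 -275.6   80. ] [ 538.4 -278.4   80. ]
collar [ 546.  -273.9   40. ] [ 537.6 -283.4   40. ]
ball [ 472.4 -294.5   62. ] [ 470.5 -296.3   62. ]
hole [558.   99.3  65. ] [554.1  96.   65. ]
hub [516.2 140.3  73. ] [513.5 140.3  73. ]
ptr [467.7  77.5  64. ] [459.4  72.   64. ]
hole 59.29976812770852 -0.8026892246942
ptr 83.23756663910838 -2.234842489621582
[-69.65 -18.4  -18.  ]
```

The layout checks out: hole 59 mm and pointer 83 mm from the axis, pins about 72 mm apart. The arm angle is about +1.43 rad, so the shorter way is clockwise. The socket should lie at world direction about −2.235 + (0.05 to 0.39). I'm moving above the pin now.

Call:
jog_arm(
  deltas=[
    {"gripper":-0.3,"translation":[0.152,-0.365,-0.023],"dr":[0,0,-0.054]},
    {"gripper":-0.3,"translation":[0.152,-0.365,-0.023],"dr":[0,0,-0.054]},
    {"gripper":-0.3,"translation":[0.152,-0.365,-0.023],"dr":[0,0,-0.054]},
    {"gripper":-0.3,"translation":[0.152,-0.365,-0.023],"dr":[0,0,-0.054]},
    {"gripper":-0.3,"translation":[0.152,-0.365,-0.023],"dr":[0,0,-0.054]},
    {"gripper":-0.3,"translation":[0.152,-0.365,-0.023],"dr":[0,0,-0.054]},
    {"gripper":-0.3,"translation":[0.152,-0.365,-0.023],"dr":[0,0,-0.054]},
    {"gripper":-0.3,"translation":[0.152,-0.365,-0.023],"dr":[0,0,-0.054]},
    {"gripper":-0.3,"translation":[0.152,-0.365,-0.023],"dr":[0,0,-0.054]},
    {"gripper":-0.3,"translation":[0.152,-0.365,-0.023],"dr":[0,0,-0.054]},
    {"gripper":-0.3,"translation":[0.152,-0.365,-0.023],"dr":[0,0,-0.054]},
    {"gripper":-0.3,"translation":[0.152,-0.365,-0.023],"dr":[0,0,-0.054]},
  ],
)

```text
clock: 1.1
eef_pos: [358.1, 160.0, 228.6]
tcp_rot: [-3.142, -0.0, 0.264]
contact_force: [0.4, 1.1, 0.2]
opening: 0.653
```

Call:
jog_arm(
  deltas=[
    {"gripper":-0.3,"translation":[0.152,-0.365,-0.023],"dr":[0,0,-0.054]},
    {"gripper":-0.3,"translation":[0.152,-0.365,-0.023],"dr":[0,0,-0.054]},
    {"gripper":-0.3,"translation":[0.152,-0.365,-0.023],"dr":[0,0,-0.054]},
    {"gripper":-0.3,"translation":[0.152,-0.365,-0.023],"dr":[0,0,-0.054]},
    {"gripper":-0.3,"translation":[0.152,-0.365,-0.023],"dr":[0,0,-0.054]},
    {"gripper":-0.3,"translation":[0.152,-0.365,-0.023],"dr":[0,0,-0.054]},
    {"gripper":-0.3,"translation":[0.152,-0.365,-0.023],"dr":[0,0,-0.054]},
    {"gripper":-0.3,"translation":[0.152,-0.365,-0.023],"dr":[0,0,-0.054]},
    {"gripper":-0.3,"translation":[0.152,-0.365,-0.023],"dr":[0,0,-0.054]},
    {"gripper":-0.3,"translation":[0.152,-0.365,-0.023],"dr":[0,0,-0.054]},
    {"gripper":-0.3,"translation":[0.152,-0.365,-0.023],"dr":[0,0,-0.054]},
    {"gripper":-0.3,"translation":[0.0,0,0],"dr":[0,0,0]},
  ],
)

```text
clock: 2.1
eef_pos: [527.5, -245.5, 202.9]
tcp_rot: [3.141, -0.003, -0.673]
contact_force: [-1.1, 0.5, -0.5]
opening: 0.646
```

Run:
```python
from h import *
s=r.sense();print(s["clock"],s["eef_pos"],s["tcp_rot"],s["contact_force"],s["opening"],s["qpos"].round(2))
import pickle
c=r.calibration("wrist");a=r.grab_frame("wrist");cv2.imwrite("pics/d.png",a);pickle.dump(c,open("d.pkl","wb"))
print(proj("wrist",[541,-277,80],c),proj("wrist",[541,-277,40],c))
```

```text
2.1 [ 527.51338885 -245.47267587  202.92032168] [ 3.14088979 -0.00329051 -0.6728046 ] [-1.12579265  0.52448167 -0.48101262] 0.6457429948994309 [-0.44  0.34  1.78 -0.    1.02  0.24]
[297.8 210.6] [292.8 196.9]
```

View pics/d.png

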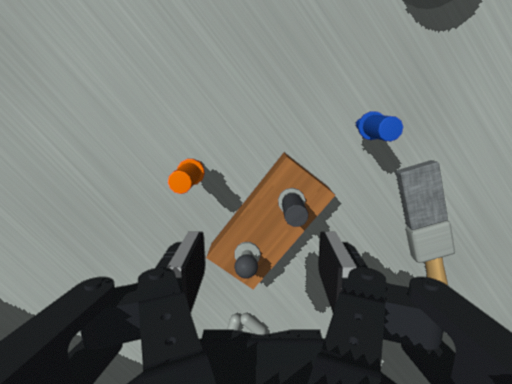

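The wrist view shows the index pin's dark grip top at about (296,214) and its collar at about (291,199). The ball-headed drift pin is at (247,264), with orange and blue outside the rack. I'll fit the grip silhouette for a finer position.

Run:
```python
from h import *
import pickle
from scipy.optimize import minimize
c=pickle.load(open("d.pkl","rb"));a=cv2.imread("pics/d.png").astype(int)
m=np.zeros(a.shape[:2],bool);m[180:240,275:318]=True
d=(a.max(2)<85)&m
n,l,st,ce=cv2.connectedComponentsWithStats(d.astype(np.uint8));i=1+np.argmax(st[1:,4]);print(st[i],ce[i])
d=l==i
t=np.linspace(0,6.3,40)
def sil(x,y):
    M=np.zeros(d.shape,np.uint8)
    pts=[proj("wrist",[x+10*np.cos(q),y+10*np.sin(q),z],c) for q in t for z in(40,80)]
    h=cv2.convexHull((np.array(pts)*16).astype(np.int32).reshape(-1,1,2));cv2.fillPoly(M,[h],1,shift=4);return M>0
f=lambda p:(sil(*p)^d).sum()
b=min((f((x,y)),x,y) for x in np.arange(533,550,1) for y in np.arange(-286,-268,1));print(b,d.sum())
```

```text
[ 282  193   36   47 1021] [299.59745348 214.91674829]
(np.int64(353), np.int64(538), np.int64(-281)) 1021
```

Run:
```python
from h import *
import pickle
c=pickle.load(open("d.pkl","rb"));a=cv2.imread("pics/d.png").astype(int)
m=np.zeros(a.shape[:2],bool);m[180:240,275:318]=True
d=(a.max(2)<95)&(a.max(2)-a.min(2)<22)&m
d=cv2.morphologyEx(d.astype(np.uint8),cv2.MORPH_OPEN,np.ones((3,3)))
n,l,st,ce=cv2.connectedComponentsWithStats(d);i=1+np.argmax(st[1:,4]);print(st[i],ce[i])
d=l==i
t=np.linspace(0,6.3,40)
def sil(x,y):
    M=np.zeros(d.shape,np.uint8)
    pts=[proj("wrist",[x+10*np.cos(q),y+10*np.sin(q),z],c) for q in t for z in(40,80)]
    h=cv2.convexHull((np.array(pts)*16).astype(np.int32).reshape(-1,1,2));cv2.fillPoly(M,[h],1,shift=4);return M>0
b=min(((sil(x,y)^d).sum(),x,y) for x in np.arange(533,550,.5) for y in np.arange(-286,-268,.5));print(b,d.sum())
M=sil(*b[1:]);o=a.astype(np.uint8).copy()
k=cv2.resize(o[175:245,270:330],None,fx=8,fy=8,interpolation=cv2.INTER_CUBIC)
for im,col in((d,(0,255,0)),(M,(0,0,255))):
    q=cv2.resize(im[175:245,270:330].astype(np.uint8),None,fx=8,fy=8,interpolation=0);cs,_=cv2.findContours(q,0,2);cv2.drawContours(k,cs,-1,col,1)
cv2.imwrite("pics/e.png",k)
```

```text
[282 193  26  33 669] [294.27802691 209.40209268]
(np.int64(93), np.float64(538.0), np.float64(-279.5)) 669
```

View pics/e.png

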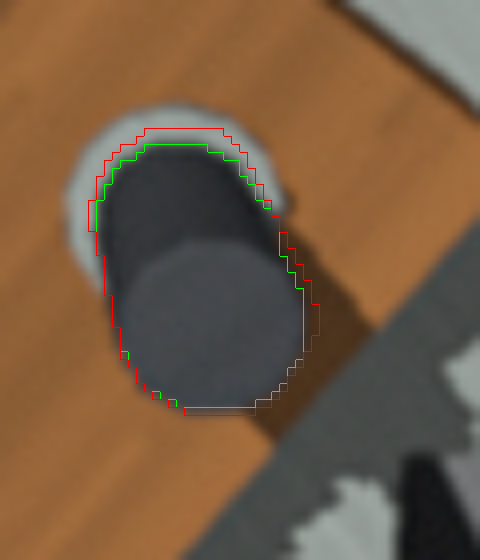

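Fit gives the pin axis at about (538, −279.5), which agrees with the side view. I'm descending in stages.

Call:
jog_arm(
  deltas=[
    {"gripper":-0.3,"translation":[0.035,-0.113,-0.2],"dr":[0,0,0]},
    {"gripper":-0.3,"translation":[0.035,-0.113,-0.2],"dr":[0,0,0]},
    {"gripper":-0.3,"translation":[0.035,-0.114,-0.2],"dr":[0,0,0]},
    {"gripper":-0.3,"translation":[0,0,-0.2],"dr":[0,0,0]},
    {"gripper":-0.3,"translation":[0,0,0],"dr":[0,0,0]},
    {"gripper":-0.3,"translation":[0,0,0],"dr":[0,0,0]},
    {"gripper":-0.3,"translation":[0,0,0],"dr":[0,0,0]},
  ],
)

```text
clock: 2.73
eef_pos: [535.8, -273.1, 124.2]
tcp_rot: [-3.141, -0.0, -0.664]
contact_force: [0.2, -0.4, 0.3]
opening: 0.652
```

Call:
jog_arm(
  deltas=[
    {"gripper":-0.3,"translation":[0.022,-0.062,0],"dr":[0,0,0]},
    {"gripper":-0.3,"translation":[0,0,-0.1],"dr":[0,0,0]},
    {"gripper":-0.3,"translation":[0,0,-0.1],"dr":[0,0,0]},
    {"gripper":-0.3,"translation":[0,0,-0.1],"dr":[0,0,0]},
    {"gripper":-0.3,"translation":[0,0,-0.1],"dr":[0,0,0]},
    {"gripper":-0.3,"translation":[0,0,-0.1],"dr":[0,0,0]},
    {"gripper":-0.3,"translation":[0,0,0],"dr":[0,0,0]},
    {"gripper":-0.3,"translation":[0,0,0],"dr":[0,0,0]},
  ],
  squeeze=40,
)

```text
clock: 3.4
eef_pos: [537.3, -279.5, 72.3]
tcp_rot: [3.141, 0.002, -0.665]
contact_force: [0.1, -0.5, 0.4]
opening: 0.647
```

Call:
jog_arm(
  deltas=[
    {"gripper":0.3,"translation":[0,0,0],"dr":[0,0,0]},
    {"gripper":0.5,"translation":[0,0,0],"dr":[0,0,0]},
    {"gripper":0.7,"translation":[0,0,0],"dr":[0,0,0]},
    {"gripper":1,"translation":[0,0,0],"dr":[0,0,0]},
    {"gripper":1,"translation":[0,0,0],"dr":[0,0,0]},
    {"gripper":1,"translation":[0,0,0],"dr":[0,0,0]},
    {"gripper":1,"translation":[0,0,0],"dr":[0,0,0]},
    {"gripper":1,"translation":[0,0,0],"dr":[0,0,0]},
  ],
  squeeze=40,
)

```text
clock: 4.07
eef_pos: [538.2, -280.0, 74.0]
tcp_rot: [-3.141, -0.001, -0.665]
contact_force: [-1.8, 1.1, 5.7]
opening: 0.222
```

Call:
jog_arm(
  deltas=[
    {"gripper":1,"translation":[0,0,0.05],"dr":[0,0,0]},
    {"gripper":1,"translation":[0,0,0.1],"dr":[0,0,0]},
    {"gripper":1,"translation":[0,0,0.15],"dr":[0,0,0]},
    {"gripper":1,"translation":[0,0,0.2],"dr":[0,0,0]},
    {"gripper":1,"translation":[0,0,0.2],"dr":[0,0,0]},
    {"gripper":1,"translation":[0,0,0.2],"dr":[0,0,0]},
    {"gripper":1,"translation":[0,0,0.1],"dr":[0,0,0]},
    {"gripper":1,"translation":[0,0,0],"dr":[0,0,0]},
    {"gripper":1,"translation":[0,0,0],"dr":[0,0,0]},
  ],
  squeeze=60,
)

```text
clock: 4.82
eef_pos: [537.9, -279.9, 173.6]
tcp_rot: [-3.141, -0.001, -0.665]
contact_force: [-0.3, -0.6, -1.2]
opening: 0.214
```

Call:
jog_arm(
  deltas=[
    {"gripper":1,"translation":[0.015,0.15,0],"dr":[0,0,0]},
    {"gripper":1,"translation":[0.015,0.25,0],"dr":[0,0,0]},
    {"gripper":1,"translation":[0.015,0.35,0],"dr":[0,0,0]},
    {"gripper":1,"translation":[0.015,0.4,0],"dr":[0,0,0]},
    {"gripper":1,"translation":[0.015,0.4,0],"dr":[0,0,0]},
    {"gripper":1,"translation":[0.015,0.4,0],"dr":[0,0,0]},
    {"gripper":1,"translation":[0.015,0.4,0],"dr":[0,0,0]},
    {"gripper":1,"translation":[0.015,0.4,0],"dr":[0,0,0]},
    {"gripper":1,"translation":[0.015,0.3,0],"dr":[0,0,0]},
    {"gripper":1,"translation":[0.015,0.2,0],"dr":[0,0,0]},
    {"gripper":1,"translation":[0,0,0],"dr":[0,0,0]},
    {"gripper":1,"translation":[0,0,0],"dr":[0,0,0]},
  ],
)

```text
clock: 5.82
eef_pos: [551.8, 46.5, 172.0]
tcp_rot: [3.14, 0.002, -0.662]
contact_force: [0.5, -1.1, -1.9]
opening: 0.215
```

Run:
```python
from h import *
import pickle
s=r.sense();print(s["clock"],s["eef_pos"],s["tcp_rot"],s["contact_force"],s["opening"])
c=r.calibration("wrist");a=r.grab_frame("wrist");pickle.dump(c,open("f.pkl","wb"))
p=s["eef_pos"]
print("hole,hub,ptr,tip",proj("wrist",[556,97.6,65],c),proj("wrist",[515,140.3,73],c),proj("wrist",[463.5,75,64],c),proj("wrist",p-[0,0,70],c),proj("wrist",p-[0,0,39],c))
cv2.imwrite("pics/f0.png",a);cv2.imwrite("pics/f.png",cv2.resize(a,(800,600),interpolation=cv2.INTER_CUBIC))
```

```text
5.8167 [551.8246693   46.5319472  172.04581267] [ 3.13994374e+00  1.75332150e-03 -6.62347612e-01] [ 0.46764624 -1.08898925 -1.92207465] 0.21491491176154542
hole,hub,ptr,tip [223.2 140.2] [136.6 129.1] [151.7 235.3] [262.1 213.4] [262.1 232.3]
```

View pics/f.png

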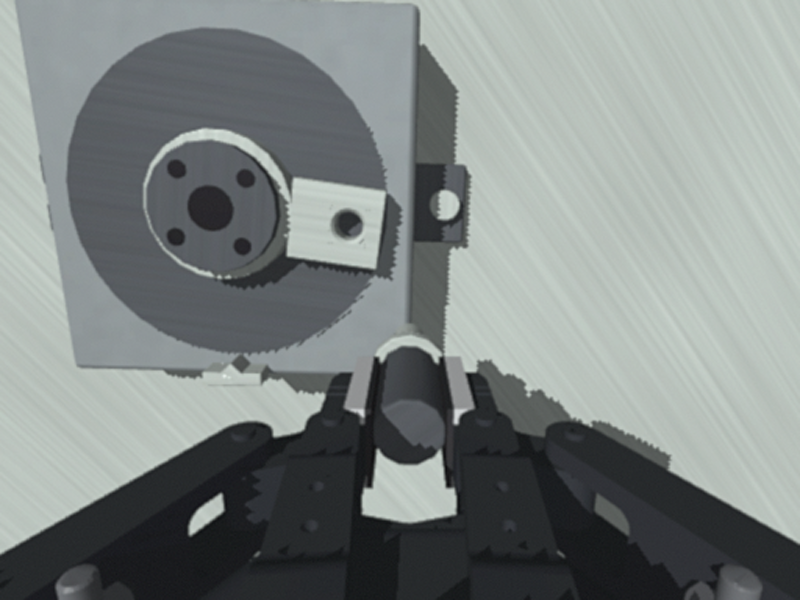

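The wrist view (scaled 1.5625) shows the pin held upright with its tip at about (410,329). The arm's hole is at (347,223), the hub's centre at (210,208) and the pointer at about (236,374).

Run:
```python
from h import *
import pickle
c=pickle.load(open("f.pkl","rb"));k=1.5625
h=ray("wrist",(347/k,223/k),65,c);u=ray("wrist",(210/k,208/k),73,c);p=ray("wrist",(236/k,373/k),64,c)
t=ray("wrist",(410/k,330/k),103,c)
print(h,u,p,t)
for q in(h,p):
    v=q-u;print(np.hypot(v[0],v[1]),np.arctan2(v[1],v[0]))
```

```text
[554.2  96.7  65. ] [511.9 139.3  73. ] [461.   73.2  64. ] [553.1  47.8 103. ]
60.03374051314816 -0.788931717595309
83.42673432419609 -2.2270035367088235
```

Call:
jog_arm(
  deltas=[
    {"gripper":1,"translation":[0.006,0.16,0],"dr":[0,0,0]},
    {"gripper":1,"translation":[0.006,0.17,0],"dr":[0,0,0]},
    {"gripper":1,"translation":[0.006,0.17,0],"dr":[0,0,0]},
    {"gripper":1,"translation":[0,0,-0.1],"dr":[0,0,0]},
    {"gripper":1,"translation":[0,0,-0.1],"dr":[0,0,0]},
    {"gripper":1,"translation":[0,0,-0.06],"dr":[0,0,0]},
    {"gripper":1,"translation":[0,0,0],"dr":[0,0,0]},
    {"gripper":1,"translation":[0,0,0],"dr":[0,0,0]},
    {"gripper":1,"translation":[0,0,0],"dr":[0,0,0]},
    {"gripper":1,"translation":[0,0,0],"dr":[0,0,0]},
  ],
)

```text
clock: 6.7
eef_pos: [555.0, 94.7, 147.7]
tcp_rot: [-3.141, -0.0, -0.666]
contact_force: [0.3, 0.2, -2.3]
opening: 0.215
```

Run:
```python
from h import *
import pickle
s=r.sense();print(s["clock"],s["eef_pos"],s["tcp_rot"],s["contact_force"],s["opening"])
c=r.calibration("wrist");a=r.grab_frame("wrist");pickle.dump(c,open("g.pkl","wb"))
p=s["eef_pos"]
b=r.grab_frame("scene");d=r.grab_frame("side")
w=a[150:270,190:350];print("wrist tip",proj("wrist",p-[0,0,70],c),"hole",proj("wrist",[554,96.5,65],c))
f=lambda im,x,y,w,h:cv2.resize(im[y:y+h,x:x+w],(400,300),interpolation=cv2.INTER_CUBIC)
cv2.imwrite("pics/g.png",np.hstack([f(a,200,140,120,90),f(b,262,170,60,45)]))
cv2.imwrite("pics/g.png",np.vstack([np.hstack([f(a,200,140,120,90),f(b,262,170,60,45)]),np.hstack([f(d,215,125,60,45),f(d,182,90,120,90)])]))
```

```text
6.7 [554.98710718  94.70505103 147.68620531] [-3.14124822e+00 -3.53086554e-04 -6.65550229e-01] [ 0.33076436  0.21306325 -2.27193513] 0.21529732175053182
wrist tip [261.8 213.6] hole [259.  206.3]
```

View pics/g.png

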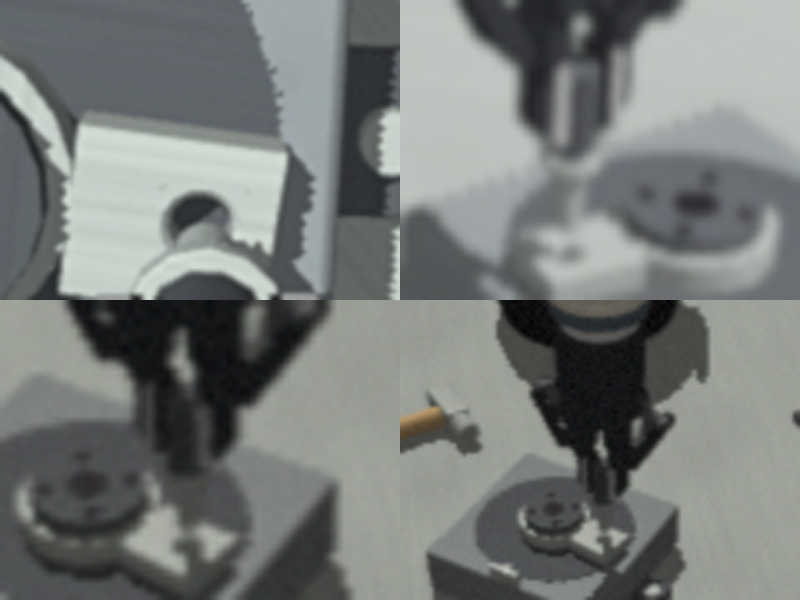

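The wrist crop has the hole at about (259.4,206.6), where (554,96.5) projects to (259.0,206.3). The tip appears where predicted. I'll shift by (−0.8, +1.9) and come down gently.

Call:
jog_arm(
  deltas=[
    {"gripper":1,"translation":[-0.008,0.019,0],"dr":[0,0,0]},
    {"gripper":1,"translation":[0,0,-0.04],"dr":[0,0,0]},
    {"gripper":1,"translation":[0,0,-0.04],"dr":[0,0,0]},
    {"gripper":1,"translation":[0,0,-0.02],"dr":[0,0,0]},
    {"gripper":1,"translation":[0,0,-0.01],"dr":[0,0,0]},
    {"gripper":1,"translation":[0,0,0],"dr":[0,0,0]},
    {"gripper":1,"translation":[0,0,0],"dr":[0,0,0]},
  ],
)

```text
clock: 7.43
eef_pos: [553.8, 97.0, 136.2]
tcp_rot: [3.141, 0.0, -0.665]
contact_force: [0.5, 0.2, -1.9]
opening: 0.217
```

Call:
jog_arm(
  deltas=[
    {"gripper":1,"translation":[0,0,-0.01],"dr":[0,0,0]},
    {"gripper":1,"translation":[0,0,-0.01],"dr":[0,0,0]},
    {"gripper":1,"translation":[0,0,0],"dr":[0,0,0]},
    {"gripper":1,"translation":[0,0,0],"dr":[0,0,0]},
  ],
)

```text
clock: 7.77
eef_pos: [554.0, 96.9, 134.4]
tcp_rot: [3.142, -0.0, -0.665]
contact_force: [-0.1, -1.0, -3.0]
opening: 0.216
```

Call:
jog_arm(
  deltas=[
    {"gripper":1,"translation":[0,0,-0.01],"dr":[0,0,0]},
    {"gripper":1,"translation":[0,0,-0.01],"dr":[0,0,0]},
    {"gripper":1,"translation":[0,0,0],"dr":[0,0,0]},
    {"gripper":1,"translation":[0,0,0],"dr":[0,0,0]},
  ],
)

```text
clock: 8.1
eef_pos: [554.1, 96.9, 132.4]
tcp_rot: [-3.142, -0.0, -0.665]
contact_force: [1.2, -2.3, -0.7]
opening: 0.218
```

Call:
jog_arm(
  deltas=[
    {"gripper":1,"translation":[0.002,-0.004,-0.01],"dr":[0,0,0]},
    {"gripper":1,"translation":[0,0,-0.01],"dr":[0,0,0]},
    {"gripper":1,"translation":[0,0,-0.01],"dr":[0,0,0]},
    {"gripper":1,"translation":[0,0,0],"dr":[0,0,0]},
    {"gripper":1,"translation":[0,0,0],"dr":[0,0,0]},
  ],
)

```text
clock: 8.52
eef_pos: [554.1, 96.5, 129.2]
tcp_rot: [3.141, -0.0, -0.665]
contact_force: [1.8, -2.5, -3.3]
opening: 0.221
```

Call:
jog_arm(
  deltas=[
    {"gripper":1,"translation":[0,0,-0.01],"dr":[0,0,0]},
    {"gripper":1,"translation":[0,0,-0.01],"dr":[0,0,0]},
    {"gripper":1,"translation":[0,0,-0.01],"dr":[0,0,0]},
    {"gripper":1,"translation":[0,0,0],"dr":[0,0,0]},
    {"gripper":1,"translation":[0,0,0],"dr":[0,0,0]},
  ],
)

```text
clock: 8.93
eef_pos: [554.2, 96.6, 126.3]
tcp_rot: [-3.142, -0.0, -0.665]
contact_force: [1.6, -3.4, -1.9]
opening: 0.214
```

Call:
jog_arm(
  deltas=[
    {"gripper":1,"translation":[0.003,-0.005,-0.01],"dr":[0,0,0]},
    {"gripper":1,"translation":[0,0,-0.01],"dr":[0,0,0]},
    {"gripper":1,"translation":[0,0,-0.01],"dr":[0,0,0]},
    {"gripper":1,"translation":[0,0,-0.01],"dr":[0,0,0]},
    {"gripper":1,"translation":[0,0,0],"dr":[0,0,0]},
    {"gripper":1,"translation":[0,0,0],"dr":[0,0,0]},
  ],
)

```text
clock: 9.43
eef_pos: [554.1, 96.2, 122.1]
tcp_rot: [3.141, 0.001, -0.665]
contact_force: [0.2, -1.5, -1.8]
opening: 0.216
```

Call:
jog_arm(
  deltas=[
    {"gripper":1,"translation":[0,0,-0.005],"dr":[0,0,0]},
    {"gripper":1,"translation":[0,0,-0.005],"dr":[0,0,0]},
    {"gripper":1,"translation":[0,0,0],"dr":[0,0,0]},
  ],
)

```text
clock: 9.68
eef_pos: [554.3, 96.2, 121.3]
tcp_rot: [3.142, 0.0, -0.665]
contact_force: [-0.2, 0.5, -1.7]
opening: 0.214
```

Call:
jog_arm(
  deltas=[
    {"gripper":1,"translation":[0,0,-0.005],"dr":[0,0,0]},
    {"gripper":1,"translation":[0,0,-0.005],"dr":[0,0,0]},
    {"gripper":1,"translation":[0,0,0],"dr":[0,0,0]},
  ],
)

```text
clock: 9.93
eef_pos: [554.3, 96.2, 120.3]
tcp_rot: [3.142, 0.0, -0.665]
contact_force: [-0.1, -0.2, -2.2]
opening: 0.217
```

The pin is in the hole with its tip about at deck level and the side forces near zero. Next I'm working out the swing waypoints.

```bash
cat > arc.py <<'E'
import sys,numpy as np,json
def arc(c,R,a):
    p=np.c_[c[0]+R*np.cos(a),c[1]+R*np.sin(a)];return (np.diff(p,axis=0)/100).round(4).tolist()
E
python3 - <<'E'
from arc import *
print(arc((512,139),60.2,np.r_[-0.791,np.linspace(-.83,-1.75,15)]))
E
```

```text
[[-0.017, -0.0162], [-0.03, -0.0257], [-0.0317, -0.0237], [-0.0332, -0.0216], [-0.0345, -0.0193], [-0.0357, -0.017], [-0.0367, -0.0146], [-0.0376, -0.0122], [-0.0383, -0.0097], [-0.0389, -0.0072], [-0.0393, -0.0046], [-0.0395, -0.002], [-0.0395, 0.0006], [-0.0394, 0.0032], [-0.0391, 0.0058]]
```

Call:
jog_arm(
  deltas=[
    {"gripper":1,"translation":[-0.017,-0.016,0],"dr":[0,0,0]},
    {"gripper":1,"translation":[-0.03,-0.026,0],"dr":[0,0,0]},
    {"gripper":1,"translation":[-0.032,-0.024,0],"dr":[0,0,0]},
    {"gripper":1,"translation":[-0.033,-0.021,0],"dr":[0,0,0]},
    {"gripper":1,"translation":[-0.035,-0.019,0],"dr":[0,0,0]},
    {"gripper":1,"translation":[0,0,0],"dr":[0,0,0]},
    {"gripper":1,"translation":[0,0,0],"dr":[0,0,0]},
  ],
)

```text
clock: 10.52
eef_pos: [539.1, 85.2, 120.3]
tcp_rot: [3.141, 0.001, -0.665]
contact_force: [-0.2, -0.2, -2.7]
opening: 0.215
```

Call:
jog_arm(
  deltas=[
    {"gripper":1,"translation":[-0.035,-0.017,0],"dr":[0,0,0]},
    {"gripper":1,"translation":[-0.037,-0.015,0],"dr":[0,0,0]},
    {"gripper":1,"translation":[-0.038,-0.012,0],"dr":[0,0,0]},
    {"gripper":1,"translation":[-0.038,-0.01,0],"dr":[0,0,0]},
    {"gripper":1,"translation":[-0.039,-0.007,0],"dr":[0,0,0]},
    {"gripper":1,"translation":[-0.039,-0.005,0],"dr":[0,0,0]},
    {"gripper":1,"translation":[-0.04,-0.002,0],"dr":[0,0,0]},
    {"gripper":1,"translation":[0,0,0],"dr":[0,0,0]},
    {"gripper":1,"translation":[0,0,0],"dr":[0,0,0]},
  ],
)

```text
clock: 11.27
eef_pos: [512.3, 78.6, 120.2]
tcp_rot: [3.141, 0.001, -0.665]
contact_force: [-0.3, 0.3, -1.6]
opening: 0.213
```

Call:
jog_arm(
  deltas=[
    {"gripper":1,"translation":[-0.04,0.002,0],"dr":[0,0,0]},
    {"gripper":1,"translation":[-0.04,0.005,0],"dr":[0,0,0]},
    {"gripper":1,"translation":[0,0,0],"dr":[0,0,0]},
    {"gripper":1,"translation":[0,0,-0.005],"dr":[0,0,0]},
    {"gripper":1,"translation":[0,0,-0.005],"dr":[0,0,0]},
    {"gripper":1,"translation":[0,0,0],"dr":[0,0,0]},
    {"gripper":1,"translation":[0,0,0],"dr":[0,0,0]},
  ],
)

```text
clock: 11.85
eef_pos: [504.7, 79.5, 119.9]
tcp_rot: [3.141, 0.001, -0.665]
contact_force: [-3.1, -0.2, 9.0]
opening: 0.215
```

Call:
jog_arm(
  deltas=[
    {"gripper":1,"translation":[0,0,-0.005],"dr":[0,0,0]},
    {"gripper":1,"translation":[0,0,0],"dr":[0,0,0]},
    {"gripper":1,"translation":[0,0,0],"dr":[0,0,0]},
  ],
)

```text
clock: 12.1
eef_pos: [504.9, 79.5, 119.9]
tcp_rot: [3.141, 0.001, -0.665]
contact_force: [-4.7, 0.3, 14.1]
opening: 0.213
```

Run:
```python
from arc import *
a=np.r_[-1.69,-1.72,-1.75,-1.78,-1.81,np.arange(-1.835,-2.24,-.025)]
for t,d in zip(a[1:],arc((512,139),60,a)):print(round(t,3),d,(512+60*np.cos(t)).round(1),(139+60*np.sin(t)).round(1))
```

```text
-1.72 [-0.0178, 0.0024] 503.1 79.7
-1.75 [-0.0178, 0.0029] 501.3 80.0
-1.78 [-0.0177, 0.0035] 499.5 80.3
-1.81 [-0.0175, 0.004] 497.8 80.7
-1.835 [-0.0145, 0.0037] 496.3 81.1
-1.86 [-0.0144, 0.0041] 494.9 81.5
-1.885 [-0.0143, 0.0045] 493.5 81.9
-1.91 [-0.0142, 0.0048] 492.0 82.4
-1.935 [-0.0141, 0.0052] 490.6 82.9
-1.96 [-0.0139, 0.0055] 489.2 83.5
-1.985 [-0.0138, 0.0059] 487.9 84.1
-2.01 [-0.0137, 0.0062] 486.5 84.7
-2.035 [-0.0135, 0.0065] 485.1 85.3
-2.06 [-0.0133, 0.0069] 483.8 86.0
-2.085 [-0.0132, 0.0072] 482.5 86.8
-2.11 [-0.013, 0.0075] 481.2 87.5
-2.135 [-0.0128, 0.0079] 479.9 88.3
-2.16 [-0.0126, 0.0082] 478.7 89.1
-2.185 [-0.0124, 0.0085] 477.4 90.0
-2.21 [-0.0121, 0.0088] 476.2 90.8
-2.235 [-0.0119, 0.0091] 475.0 91.8
```

Call:
jog_arm(
  deltas=[
    {"gripper":1,"translation":[0,0,0.007],"dr":[0,0,0]},
    {"gripper":1,"translation":[-0.018,0.002,0],"dr":[0,0,0]},
    {"gripper":1,"translation":[-0.018,0.003,0],"dr":[0,0,0]},
    {"gripper":1,"translation":[0,0,0],"dr":[0,0,0]},
    {"gripper":1,"translation":[0,0,0],"dr":[0,0,0]},
  ],
)

```text
clock: 12.52
eef_pos: [502.4, 80.0, 120.0]
tcp_rot: [-3.14, -0.001, -0.665]
contact_force: [3.2, -2.1, 4.2]
opening: 0.217
```

Call:
jog_arm(
  deltas=[
    {"gripper":1,"translation":[-0.018,0.003,0],"dr":[0,0,0]},
    {"gripper":1,"translation":[-0.018,0.004,0],"dr":[0,0,0]},
    {"gripper":1,"translation":[0,0,0],"dr":[0,0,0]},
    {"gripper":1,"translation":[0,0,0],"dr":[0,0,0]},
  ],
)

```text
clock: 12.85
eef_pos: [498.7, 80.8, 120.0]
tcp_rot: [-3.14, -0.001, -0.665]
contact_force: [5.3, -1.1, 4.5]
opening: 0.215
```

Call:
jog_arm(
  deltas=[
    {"gripper":1,"translation":[-0.0145,0.0035,0],"dr":[0,0,0]},
    {"gripper":1,"translation":[0,0,0],"dr":[0,0,0]},
    {"gripper":1,"translation":[0,0,0],"dr":[0,0,0]},
  ],
)

```text
clock: 13.1
eef_pos: [497.4, 81.1, 120.0]
tcp_rot: [-3.14, -0.001, -0.665]
contact_force: [6.0, -0.7, 5.7]
opening: 0.213
```

Call:
jog_arm(
  deltas=[
    {"gripper":1,"translation":[-0.0145,0.004,0],"dr":[0,0,0]},
    {"gripper":1,"translation":[0,0,0],"dr":[0,0,0]},
    {"gripper":1,"translation":[0,0,0],"dr":[0,0,0]},
  ],
)

```text
clock: 13.35
eef_pos: [495.9, 81.5, 120.0]
tcp_rot: [-3.14, -0.001, -0.665]
contact_force: [4.9, -1.5, 5.2]
opening: 0.214
```

Call:
jog_arm(
  deltas=[
    {"gripper":1,"translation":[-0.0145,0.0045,0],"dr":[0,0,0]},
    {"gripper":1,"translation":[0,0,0],"dr":[0,0,0]},
    {"gripper":1,"translation":[0,0,0],"dr":[0,0,0]},
  ],
)

```text
clock: 13.6
eef_pos: [494.5, 81.9, 120.0]
tcp_rot: [-3.14, -0.001, -0.665]
contact_force: [4.8, -0.8, 4.6]
opening: 0.216
```

Call:
jog_arm(
  deltas=[
    {"gripper":1,"translation":[-0.014,0.0045,0],"dr":[0,0,0]},
    {"gripper":1,"translation":[0,0,0],"dr":[0,0,0]},
    {"gripper":1,"translation":[0,0,0],"dr":[0,0,0]},
  ],
)

```text
clock: 13.85
eef_pos: [493.1, 82.4, 120.0]
tcp_rot: [-3.14, -0.001, -0.665]
contact_force: [5.3, -1.7, 4.1]
opening: 0.214
```

Call:
jog_arm(
  deltas=[
    {"gripper":1,"translation":[-0.014,0.005,0],"dr":[0,0,0]},
    {"gripper":1,"translation":[0,0,0],"dr":[0,0,0]},
    {"gripper":1,"translation":[0,0,0],"dr":[0,0,0]},
  ],
)

```text
clock: 14.1
eef_pos: [491.7, 82.9, 120.0]
tcp_rot: [-3.14, -0.001, -0.665]
contact_force: [5.1, -1.6, 4.7]
opening: 0.219
```

Call:
jog_arm(
  deltas=[
    {"gripper":1,"translation":[-0.014,0.0055,0],"dr":[0,0,0]},
    {"gripper":1,"translation":[0,0,0],"dr":[0,0,0]},
    {"gripper":1,"translation":[0,0,0],"dr":[0,0,0]},
  ],
)

```text
clock: 14.35
eef_pos: [490.3, 83.4, 120.0]
tcp_rot: [-3.14, -0.001, -0.665]
contact_force: [4.5, -0.9, 6.8]
opening: 0.22
```

Call:
jog_arm(
  deltas=[
    {"gripper":1,"translation":[-0.014,0.0055,0],"dr":[0,0,0]},
    {"gripper":1,"translation":[0,0,0],"dr":[0,0,0]},
    {"gripper":1,"translation":[0,0,0],"dr":[0,0,0]},
  ],
)

```text
clock: 14.6
eef_pos: [488.9, 83.9, 120.0]
tcp_rot: [-3.14, -0.001, -0.665]
contact_force: [5.4, -2.0, 4.5]
opening: 0.214
```

Call:
jog_arm(
  deltas=[
    {"gripper":1,"translation":[-0.014,0.006,0],"dr":[0,0,0]},
    {"gripper":1,"translation":[0,0,0],"dr":[0,0,0]},
    {"gripper":1,"translation":[0,0,0],"dr":[0,0,0]},
  ],
)

```text
clock: 14.85
eef_pos: [487.5, 84.5, 120.0]
tcp_rot: [-3.14, -0.001, -0.665]
contact_force: [4.8, -1.7, 4.7]
opening: 0.214
```

Call:
jog_arm(
  deltas=[
    {"gripper":1,"translation":[-0.0135,0.006,0],"dr":[0,0,0]},
    {"gripper":1,"translation":[0,0,0],"dr":[0,0,0]},
    {"gripper":1,"translation":[0,0,0],"dr":[0,0,0]},
  ],
)

```text
clock: 15.1
eef_pos: [486.1, 85.1, 120.0]
tcp_rot: [-3.14, -0.001, -0.665]
contact_force: [5.7, -1.8, 5.1]
opening: 0.213
```

Call:
jog_arm(
  deltas=[
    {"gripper":1,"translation":[-0.0135,0.0065,0],"dr":[0,0,0]},
    {"gripper":1,"translation":[0,0,0],"dr":[0,0,0]},
    {"gripper":1,"translation":[0,0,0],"dr":[0,0,0]},
  ],
)

```text
clock: 15.35
eef_pos: [484.7, 85.7, 120.0]
tcp_rot: [-3.14, -0.001, -0.665]
contact_force: [6.2, -1.8, 5.0]
opening: 0.218
```

Call:
jog_arm(
  deltas=[
    {"gripper":1,"translation":[-0.0135,0.007,0],"dr":[0,0,0]},
    {"gripper":1,"translation":[0,0,0],"dr":[0,0,0]},
    {"gripper":1,"translation":[0,0,0],"dr":[0,0,0]},
  ],
)

```text
clock: 15.6
eef_pos: [483.3, 86.5, 119.9]
tcp_rot: [-3.14, -0.001, -0.665]
contact_force: [5.6, -1.6, 5.0]
opening: 0.213
```

Call:
jog_arm(
  deltas=[
    {"gripper":1,"translation":[-0.013,0.007,0],"dr":[0,0,0]},
    {"gripper":1,"translation":[0,0,0],"dr":[0,0,0]},
    {"gripper":1,"translation":[0,0,0],"dr":[0,0,0]},
  ],
)

```text
clock: 15.85
eef_pos: [482.0, 87.2, 119.9]
tcp_rot: [-3.141, -0.001, -0.665]
contact_force: [5.9, -0.5, 4.5]
opening: 0.215
```

Call:
jog_arm(
  deltas=[
    {"gripper":1,"translation":[-0.013,0.0075,0],"dr":[0,0,0]},
    {"gripper":1,"translation":[0,0,0],"dr":[0,0,0]},
    {"gripper":1,"translation":[0,0,0],"dr":[0,0,0]},
  ],
)

```text
clock: 16.1
eef_pos: [480.5, 88.0, 119.9]
tcp_rot: [-3.141, -0.001, -0.665]
contact_force: [5.4, -0.5, 4.4]
opening: 0.217
```

Call:
jog_arm(
  deltas=[
    {"gripper":1,"translation":[-0.013,0.008,0],"dr":[0,0,0]},
    {"gripper":1,"translation":[0,0,0],"dr":[0,0,0]},
    {"gripper":1,"translation":[0,0,0],"dr":[0,0,0]},
  ],
)

```text
clock: 16.35
eef_pos: [478.0, 88.8, 119.3]
tcp_rot: [3.141, 0.001, -0.665]
contact_force: [3.0, 1.4, 0.2]
opening: 0.215
```

z fell to 119.3 and the pin jumped forward by about 1 mm, so it is catching the socket. Pressing down gently.

Call:
jog_arm(
  deltas=[
    {"gripper":1,"translation":[0,0,-0.005],"dr":[0,0,0]},
    {"gripper":1,"translation":[0,0,-0.005],"dr":[0,0,0]},
    {"gripper":1,"translation":[0,0,0],"dr":[0,0,0]},
    {"gripper":1,"translation":[0,0,0],"dr":[0,0,0]},
  ],
)

```text
clock: 16.68
eef_pos: [478.1, 88.7, 118.2]
tcp_rot: [3.141, 0.001, -0.665]
contact_force: [2.1, 1.1, -2.2]
opening: 0.216
```

Call:
jog_arm(
  deltas=[
    {"gripper":1,"translation":[0,0,-0.01],"dr":[0,0,0]},
    {"gripper":1,"translation":[0,0,-0.01],"dr":[0,0,0]},
    {"gripper":1,"translation":[0,0,-0.01],"dr":[0,0,0]},
    {"gripper":1,"translation":[0,0,0],"dr":[0,0,0]},
    {"gripper":1,"translation":[0,0,0],"dr":[0,0,0]},
  ],
)

```text
clock: 17.1
eef_pos: [478.2, 88.7, 115.3]
tcp_rot: [3.141, 0.001, -0.665]
contact_force: [0.7, 3.0, -2.4]
opening: 0.214
```

Call:
jog_arm(
  deltas=[
    {"gripper":1,"translation":[0,0.002,-0.01],"dr":[0,0,0]},
    {"gripper":1,"translation":[0,0,-0.01],"dr":[0,0,0]},
    {"gripper":1,"translation":[0,0,-0.01],"dr":[0,0,0]},
    {"gripper":1,"translation":[0,0,-0.01],"dr":[0,0,0]},
    {"gripper":1,"translation":[0,0,0],"dr":[0,0,0]},
    {"gripper":1,"translation":[0,0,0],"dr":[0,0,0]},
  ],
)

```text
clock: 17.6
eef_pos: [478.2, 88.9, 111.3]
tcp_rot: [3.141, 0.001, -0.665]
contact_force: [-0.0, 3.0, -2.7]
opening: 0.213
```

Call:
jog_arm(
  deltas=[
    {"gripper":1,"translation":[0,0,-0.01],"dr":[0,0,0]},
    {"gripper":1,"translation":[0,0,-0.01],"dr":[0,0,0]},
    {"gripper":1,"translation":[0,0,-0.01],"dr":[0,0,0]},
    {"gripper":1,"translation":[0,0,0],"dr":[0,0,0]},
    {"gripper":1,"translation":[0,0,0],"dr":[0,0,0]},
  ],
)

```text
clock: 18.02
eef_pos: [478.3, 88.9, 108.4]
tcp_rot: [3.141, 0.0, -0.665]
contact_force: [-0.8, 3.6, -2.5]
opening: 0.215
```

Call:
jog_arm(
  deltas=[
    {"gripper":1,"translation":[0,0.003,-0.01],"dr":[0,0,0]},
    {"gripper":1,"translation":[0,0,-0.01],"dr":[0,0,0]},
    {"gripper":1,"translation":[0,0,-0.01],"dr":[0,0,0]},
    {"gripper":1,"translation":[0,0,0],"dr":[0,0,0]},
    {"gripper":1,"translation":[0,0,0],"dr":[0,0,0]},
  ],
)

```text
clock: 18.43
eef_pos: [478.4, 89.1, 105.4]
tcp_rot: [3.141, 0.0, -0.665]
contact_force: [-2.3, 2.2, -2.0]
opening: 0.215
```

Call:
jog_arm(
  deltas=[
    {"gripper":1,"translation":[0,0,-0.005],"dr":[0,0,0]},
    {"gripper":1,"translation":[0,0,-0.005],"dr":[0,0,0]},
    {"gripper":1,"translation":[0,0,0],"dr":[0,0,0]},
    {"gripper":1,"translation":[0,0,0],"dr":[0,0,0]},
  ],
)

```text
clock: 18.77
eef_pos: [478.5, 89.2, 104.5]
tcp_rot: [3.141, 0.0, -0.665]
contact_force: [-2.3, 1.9, -0.3]
opening: 0.215
```

Call:
jog_arm(
  deltas=[
    {"gripper":1,"translation":[0,0,-0.005],"dr":[0,0,0]},
    {"gripper":1,"translation":[0,0,0],"dr":[0,0,0]},
    {"gripper":1,"translation":[0,0,0],"dr":[0,0,0]},
  ],
)

```text
clock: 19.02
eef_pos: [478.6, 89.2, 104.1]
tcp_rot: [3.142, 0.0, -0.665]
contact_force: [-2.6, 2.8, 0.6]
opening: 0.22
```

Call:
jog_arm(
  deltas=[
    {"gripper":1,"translation":[0.002,0.001,-0.005],"dr":[0,0,0]},
    {"gripper":1,"translation":[0,0,0],"dr":[0,0,0]},
    {"gripper":1,"translation":[0,0,0],"dr":[0,0,0]},
  ],
)

```text
clock: 19.27
eef_pos: [478.7, 89.2, 104.0]
tcp_rot: [3.141, 0.0, -0.665]
contact_force: [-6.4, 1.3, 8.8]
opening: 0.213
```

Call:
jog_arm(
  deltas=[
    {"gripper":1,"translation":[0,0,-0.005],"dr":[0,0,0]},
    {"gripper":1,"translation":[0,0,0],"dr":[0,0,0]},
    {"gripper":1,"translation":[0,0,0],"dr":[0,0,0]},
  ],
)

```text
clock: 19.52
eef_pos: [478.7, 89.2, 103.9]
tcp_rot: [3.141, 0.0, -0.665]
contact_force: [-7.3, 0.9, 15.0]
opening: 0.212
```

The pin stopped at z = 104.0, exactly 16 mm below deck contact, and the force rose to 15 N, so the collar is seated. I'll relieve the pressure, open, retreat upward and look.

Call:
jog_arm(
  deltas=[
    {"gripper":1,"translation":[0,0,0.01],"dr":[0,0,0]},
    {"gripper":1,"translation":[0,0,0],"dr":[0,0,0]},
    {"gripper":0.4,"translation":[0,0,0],"dr":[0,0,0]},
    {"gripper":0.2,"translation":[0,0,0],"dr":[0,0,0]},
    {"gripper":0,"translation":[0,0,0],"dr":[0,0,0]},
    {"gripper":-0.2,"translation":[0,0,0],"dr":[0,0,0]},
    {"gripper":-0.2,"translation":[0,0,0],"dr":[0,0,0]},
    {"gripper":-0.2,"translation":[0,0,0],"dr":[0,0,0]},
  ],
)

```text
clock: 20.18
eef_pos: [479.0, 89.2, 104.1]
tcp_rot: [-3.141, -0.0, -0.665]
contact_force: [-0.0, -0.6, 0.1]
opening: 0.599
```

Call:
jog_arm(
  deltas=[
    {"gripper":-0.2,"translation":[0,0,0.05],"dr":[0,0,0]},
    {"gripper":-0.2,"translation":[0,0,0.1],"dr":[0,0,0]},
    {"gripper":-0.2,"translation":[0,0,0.2],"dr":[0,0,0]},
    {"gripper":-0.2,"translation":[0,0,0.2],"dr":[0,0,0]},
    {"gripper":-0.2,"translation":[0,0,0.2],"dr":[0,0,0]},
    {"gripper":-0.2,"translation":[0,0,0.2],"dr":[0,0,0]},
    {"gripper":-0.2,"translation":[0,0,0.1],"dr":[0,0,0]},
    {"gripper":-0.2,"translation":[0,0,0],"dr":[0,0,0]},
    {"gripper":-0.2,"translation":[0,0,0],"dr":[0,0,0]},
  ],
)

```text
clock: 20.93
eef_pos: [479.0, 89.3, 209.5]
tcp_rot: [-3.141, -0.001, -0.665]
contact_force: [-0.2, -0.6, 1.1]
opening: 0.597
```

Run:
```python
from h import *
s=r.sense();print(s["clock"],s["eef_pos"],s["contact_force"],s["opening"])
a=r.grab_frame("wrist");b=r.grab_frame("scene");d=r.grab_frame("side")
f=lambda im,x,y,w,h:cv2.resize(im[y:y+h,x:x+w],(400,300),interpolation=cv2.INTER_CUBIC)
cv2.imwrite("pics/z.png",np.vstack([np.hstack([f(a,0,0,512,384),f(b,255,170,100,75)]),np.hstack([f(d,182,120,92,69),f(d,150,60,240,180)])]))
```

```text
20.9333 [478.96178871  89.30123498 209.47053639] [-0.15129452 -0.58292541  1.11118954] 0.5973613897679272
```

View pics/z.png

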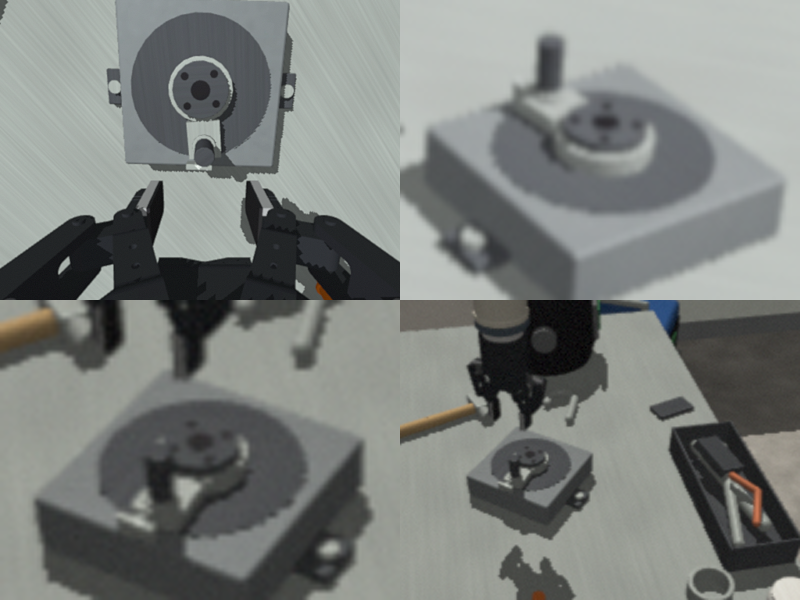

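The pin stands upright in the arm at the pointer, with its collar on the arm. The gripper is clear of it and reads about zero force. Handing in.

```bash
python3 -c "
from rig import r
r.sign_off()"
```

```text
the job is handed in; nothing more can be done
```

The index pin is home in the hidden socket, released, and the job is handed in after about 21 s of the 61 s.

I took the pin from the rack, put it into the arm's hole, and swung the arm clockwise from about 1.43 rad. With light pressure on the deck, the pin caught the socket at roughly 0.06 rad anticlockwise of the pointer.

**Seating:** the pin went down freely and stopped 16.0 mm below deck contact, as it should with the collar on the arm. The force reading rose to about 15 N there and then I released it.

**Forces:** vertical readings peaked at about 15 N, once at first touch on the deck and once at seating. Both are above the 3 to 10 N suggested for searching but well under 45 N. The search itself ran at about 4 to 7 N. These are readings at the end of each move, so brief peaks between them were not seen.

**Last checks:** the pictures show the pin upright at the pointer with its collar on the arm. The gripper was about 105 mm higher, reading near-zero force. I did not deliberately touch anything else. The last picture covers the positioner area, so I did not re-check the rack or the pliers. No check failed or disagreed.

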